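# Pack the second sauce jar and close the carton

## Robot

A 6-joint arm with a two-finger parallel gripper is mounted at the origin on the work surface. World frame = base frame: x ahead of the robot, y to its left, z up, the work surface at z = 0. Lengths are in m, angles in rad, forces in N, time in s.
With the tool pointing down it reaches from about 0.375 to 0.925 m from the base axis. Payload 5.7 kg.
Tool frame: the origin (TCP) lies on the centre line of the jaws, within the pads' length; the fingertips stand 22 mm ahead of it and the grasp point (between the pads) lies 3 mm ahead of it (manip.tip_extent is the distance from the TCP to the fingertips, in m); z points along the fingers, y is the direction in which the jaws open and shut (so a half turn about z gives the same grasp; the last joint's range is limited). The gripper opens to 88 mm and grips with 3 to 60 N. Pads are 20 mm wide; open, the fingers measure 115 mm over their backs; the gripper's body (75 mm by 178 mm) begins 61 mm behind the grasp point.
Start: joints at [1.131, 0.359, 1.51, -0, 1.272, -0.115], TCP at [0.191, 0.569, 0.245] pointing down, gripper open.
Joint ranges: [-2.97, 2.97], [-1.01, 2.36], [0.21, 2.38], [-0.96, 4.11], [0.2, 2.71], [-2.98, 2.98]. Speed limits (rad/s): [2.39, 2.39, 3.14, 3.14, 3.14, 3.14].

## Interface

Orientations are given as [roll, pitch, yaw] about the fixed x, y, z axes, in that order (R = Rz(yaw) Ry(pitch) Rx(roll)).
In Python, from workcell import manip gives the robot as it stands. The module is installed in compiled form; this text tells all that it offers. Calls block until the motion is done:
- manip.move_pose(position, orientation): joint-space move of the TCP to a pose.
- manip.line_to(position, feed=0.15, rot=None): straight line of the TCP; rot=None keeps the orientation; feed is the mean speed in m/s.
- manip.set_joints(angles): joint-space move.
- manip.release() and manip.close(newtons=None): open the fingers fully, or close them until they stop; newtons is the grip in N (None keeps the last).
- manip.dwell(seconds).
- manip.ik(position, orientation): joint angles nearest the present ones, or None.
- manip.observe(): the state.
- manip.grab_frame(name): name is "scene" or "top" or "wrist"; returns a dict with "image" (384x512x3 uint8, blue, green, red), "intrinsics" (3x3 intrinsics, pixels), "position" and "attitude" of the camera in the world. Camera axes: x right, y up, looking along -z (the intrinsics and any distortion apply to the point x, -y, -z); pixel columns grow to the right and rows downward; lengths in m; the calibration is good to about 2 mm. A picture is of the moment at which its call begins. There is no depth.
A pose or a line that the arm cannot do raises manip.IKError and nothing moves.
- manip.finish_job(): hands the job in, once; it reports no verdict.
The state is a dict: "time": time; "q": joint angles; "dq": joint speeds; "joint_torque": joint torques, N m; "tcp_pos": TCP position; "eef_rot": TCP orientation; "force": force on the tool from outside, world axes, zero at the start; "wrist_torque": the same for the moment, N m; "grip_width": finger opening in m.
Only numpy, scipy, OpenCV 4.12 (cv2) and the standard library are available. Lean on these libraries where they do the work, as an engineer would, in place of code of your own. Each camera call takes 0.05 s, during which the arm holds its last target. There are 200 camera calls.

## Task

Swing both flaps of the cardboard carton back, take the straight-sided sauce jar from the wooden board and lower it, upright and without dropping it, into the empty compartment that has the paper pad on its floor. Then close the carton: fold the short flap down flat first, and the long flap flat over it. Leave the jar already packed, the bottle, the tumbler and the tub standing where they are.

Things in the scene. Friction and masses are not known exactly. Their poses are not given: they have to be found in the camera images.
- carton: Open cardboard carton, 160 (x) x 200 (y) x 130 mm high, fixed to the counter; walls and floor 5 mm thick (the +y wall is 135 mm high). Origin: centre of its underside, z up. A 4 mm wall across the middle (at y = 0, along x, top 75 mm above the underside) parts it into two compartments, each 150 mm (x) by 93 mm (y), centred at y = -48.5 and +48.5 mm. Its position and yaw vary.
- short_flap (a joint): Angle of the short cardboard flap: 95 mm long, 158 mm wide (x), 4 mm thick, hinged on the top of the carton's -y wall. 0 = lying flat shut towards the carton's +y, pi/2 = upright, up to 2.5 = folded back outwards. The stiff hinge holds it where it is left (under 1 N at its edge moves it). It starts ajar.
- long_flap (a joint): Angle of the long cardboard flap: 130 mm long, 158 mm wide (x), 4 mm thick, hinged on the top of the carton's +y wall, 5 mm higher than the short one so that it closes over it. 0 = lying flat shut towards the carton's -y, pi/2 = upright, up to 2.5 = folded back outwards. Stiff hinge, as above. It starts ajar.
- short_flap_hinge (a point): Middle of the short flap's hinge line (which runs along the carton's x): at y = -100 mm, z = 130 mm in the carton; the flap's underside when shut. Axes as the carton's.
- long_flap_hinge (a point): Middle of the long flap's hinge line (along the carton's x): at y = +100 mm, z = 135 mm in the carton; the flap's underside when shut. Axes as the carton's.
- short_flap_edge (a point): Middle of the short flap's free edge, 95 mm from its hinge.
- long_flap_edge (a point): Middle of the long flap's free edge, 130 mm from its hinge.
- pad: White paper pad, 140 x 84 x 4 mm, fixed flat on the floor of the empty compartment (either one). Origin: centre of its underside, 5 mm above the counter.
- packed_jar: Sauce jar already standing in the other compartment; the same kind as jar. Origin: centre of its underside. Leave it.
- jar: The sauce jar to pack, on the wooden board: straight-sided cylinder 62 mm in diameter, 108 mm high, red with a white label band and an 18 mm high metal cap of the same diameter; about 0.35 kg. Origin: centre of its underside, z up.
- bottle: Tall red sauce bottle, 66 mm in diameter, 220 mm high, with a neck, on the board. Origin: centre of its underside. Leave it.
- tumbler: Open drinking glass, 74 mm across the rim, 95 mm high, on the board. Origin: centre of its underside. Leave it.
- board: Wooden board, 240 x 240 x 12 mm, fixed to the counter; jar, bottle and tumbler stand on it in any order, 110 to 140 mm apart. Origin: centre of its underside.
- tub: Open clear plastic tub, 130 (x) x 180 (y) x 70 mm high, on the counter to the left of the carton. Origin: centre of its underside. Leave it.

How it is judged:
At the end, for the whole second after the job is handed in: Both flaps within 0.1 rad of flat; the jar upright (0.15 rad), at rest, standing on the pad in its compartment (axis within 55 mm of the pad's centre, underside under 15 mm above the pad's); packed jar upright; packed jar, bottle, tumbler and tub within 30 mm of where they were (value of joint each of short_flap, long_flap below 0.1 rad and horizontal distance between jar and pad below 0.055 m and z of jar in the frame of pad between -0.01 and 0.015 m and angle between each of jar, packed_jar's own z axis and vertical below 0.15 rad and linear speed of jar below 0.02 m/s and distance of each of packed_jar, bottle, tumbler, tub from where it was at the start of the episode below 0.03 m); the robot touches nothing.
It fails at once if the packed jar, the bottle, the tumbler or the tub is pushed more than 30 mm or tipped (more than 0.35 rad) (distance of any of packed_jar, bottle, tumbler, tub from where it was at the start of the episode above 0.03 m or angle between any of packed_jar, bottle, tumbler, tub's own z axis and vertical above 0.35 rad).
It fails at once if the jar is tipped over (more than 0.6 rad from upright) (angle between jar's own z axis and vertical above 0.6 rad).
It fails at once if the jar is dropped into the carton (faster than 0.6 m/s inside it) (linear speed of jar above 0.6 m/s and z of jar in the frame of carton below 0.1 m and x of jar in the frame of carton between -0.075 and 0.075 m and y of jar in the frame of carton between -0.095 and 0.095 m).
It fails at once if the long flap is folded down while the short flap still stands up (long below 0.25 rad with short above 0.35) (value of joint long_flap below 0.25 rad and value of joint short_flap above 0.35 rad).
It also fails if it takes over 72 s, if anything falls off the work surface, if the arm or the gripper's body presses on something with over 40 N, if the wrist force passes 120 N, or if a joint passes its speed limit or range.

## Working session

There is one attempt and no reset: what is moved stays moved. The work goes in short steps, each a Python script; the robot and the scene stay as the last script left them, time stands still between calls to the robot, and variables do not carry over. Pictures are saved under pics/ and viewed, about 8 in all and at most 12, crops included, and the job is handed in when it is done.

```bash
mkdir -p pics
cat > h.py <<'E'
import numpy as np, cv2, json, pickle
from workcell import manip
from scipy.spatial.transform import Rotation as R
def snap(name,tag):
    f=manip.grab_frame(name); pickle.dump(f,open(f'pics/{tag}.pkl','wb')); cv2.imwrite(f'pics/{tag}.png',f['image']); return f
def att(f):
    a=np.array(f['attitude'],float); 
    return a if a.shape==(3,3) else R.from_euler('xyz',a).as_matrix()
def ray(tag,u,v):
    f=pickle.load(open(f'pics/{tag}.pkl','rb')); K=np.array(f['intrinsics'])
    d=np.linalg.inv(K)@[u,v,1]; d=np.array([d[0],-d[1],-d[2]])
    return np.array(f['position']),att(f)@d
def atz(tag,u,v,z):
    p,d=ray(tag,u,v); return p+d*(z-p[2])/d[2]
def proj(tag,P):
    f=pickle.load(open(f'pics/{tag}.pkl','rb')); K=np.array(f['intrinsics'])
    c=(np.atleast_2d(P)-np.array(f['position']))@att(f); c=c*[1,-1,-1]; q=c@K.T; return q[:,:2]/q[:,2:]
def tri(*obs):
    A=np.zeros((3,3));b=np.zeros(3)
    for t,u,v in obs:
        p,d=ray(t,u,v); d=d/np.linalg.norm(d); M=np.eye(3)-np.outer(d,d); A+=M;b+=M@p
    X=np.linalg.solve(A,b)
    return X,[proj(t,X)[0]-[u,v] for t,u,v in obs]
E
python3 - <<'E'
from h import *
ims=[]
for n in ('top','scene'):
    f=snap(n,n+'0'); print(n,f['position'],f['attitude'],np.array(f['intrinsics']).tolist(),[k for k in f])
    cv2.imwrite(f'pics/{n}0b.png',cv2.resize(f['image'],(800,600),interpolation=cv2.INTER_CUBIC))
o=manip.observe();print(o['time'],o['eef_rot'],manip.tip_extent)
E
```

```text
top [0.29124122 0.04137021 1.0951929 ] [ 0.21436679 -0.00487863 -1.58638414] [[371.1974541439091, 0.0, 258.7608765073915], [0.0, 371.1974541439091, 193.3491303228726], [0.0, 0.0, 1.0]] ['image', 'intrinsics', 'position', 'attitude']
scene [1.12121835 0.22820373 1.01666332] [ 0.61124962 -0.01323539  1.93168237] [[419.6211606555929, 0.0, 257.91390648898346], [0.0, 419.6211606555929, 199.79257087892807], [0.0, 0.0, 1.0]] ['image', 'intrinsics', 'position', 'attitude']
0.1 [-3.13997887e+00 -1.82172457e-04  2.81676869e+00] 0.022
```

View pics/top0b.png

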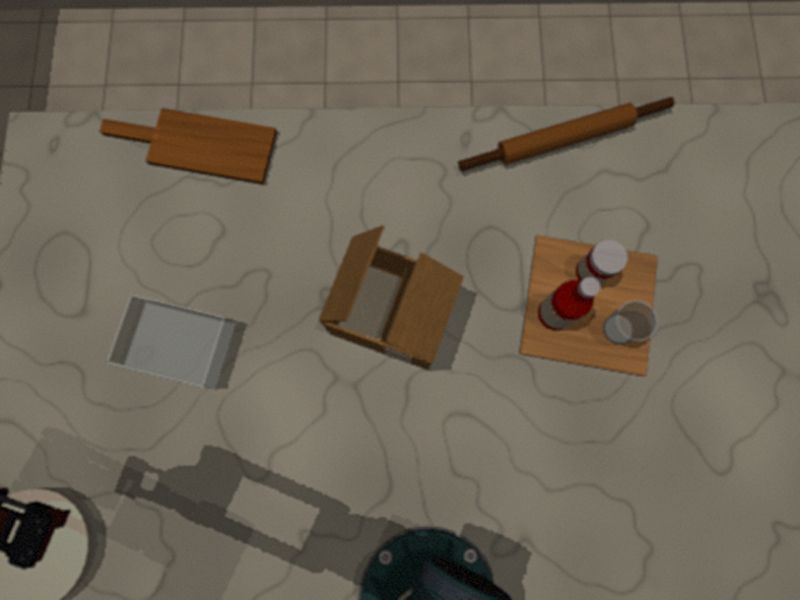

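View pics/scene0b.png

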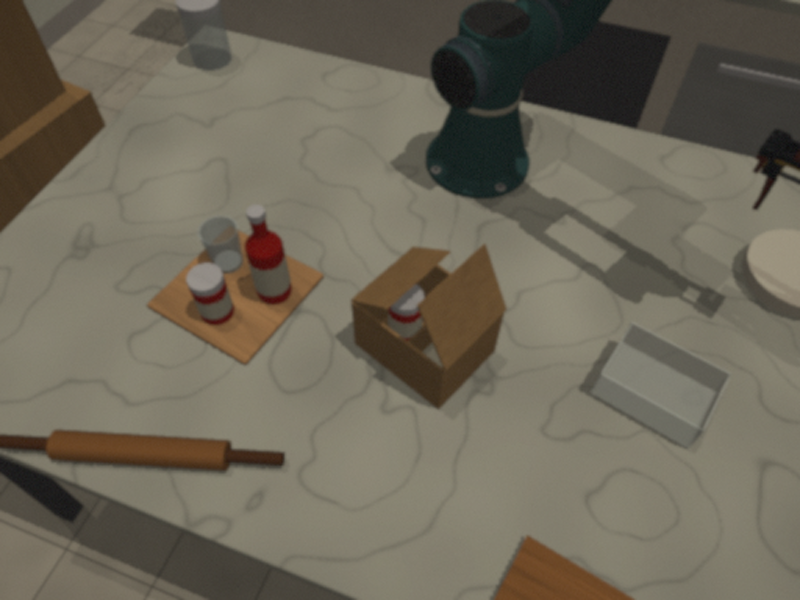

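Top view (800x600): tub on the left at (180,340), carton at (395,300), board at (590,305) with jar (605,265), bottle (570,300), tumbler (630,320). The scene view agrees: the tall flap near the tub is the long one, and the packed jar is on the -y side. I'll enlarge both next.

Run:
```python
from h import *
def crop(t,u0,v0,w,h,s):
    im=cv2.imread(f'pics/{t}.png')[v0:v0+h,u0:u0+w]; im=cv2.resize(im,None,fx=s,fy=s,interpolation=cv2.INTER_CUBIC)
    im=cv2.convertScaleAbs(im,alpha=1.4)
    for k in range(0,w,20): cv2.line(im,(k*s,0),(k*s,6),(0,255,255),1); cv2.putText(im,str(u0+k),(k*s+2,16),0,.35,(0,255,255),1)
    for k in range(0,h,20): cv2.line(im,(0,k*s),(6,k*s),(0,255,255),1); cv2.putText(im,str(v0+k),(8,k*s+4),0,.35,(0,255,255),1)
    return im
a=crop('top0',200,140,100,100,4);b=crop('scene0',220,150,100,113,4)[:400]
c=crop('top0',330,145,100,100,4)[:200*2];
cv2.imwrite('pics/c1.png',np.hstack([a,crop('scene0',222,155,100,108,4)[:400]]))
cv2.imwrite('pics/c2.png',np.hstack([crop('top0',330,145,100,100,4),crop('scene0',90,130,120,105,4)[:400]])[:, :800])
```

```text
(no output)
```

View pics/c1.png

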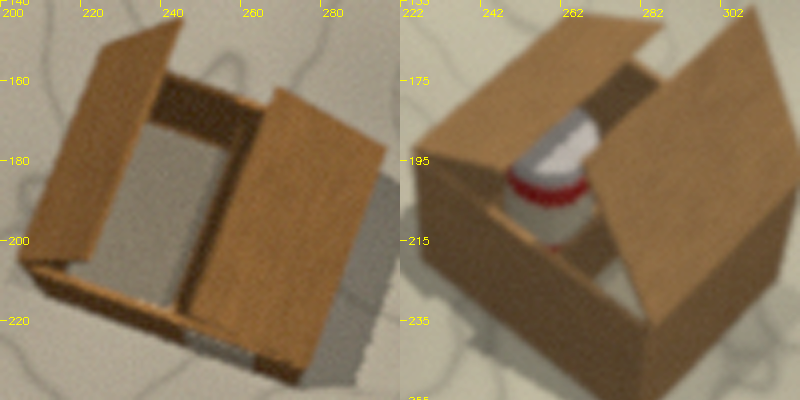

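View pics/c2.png

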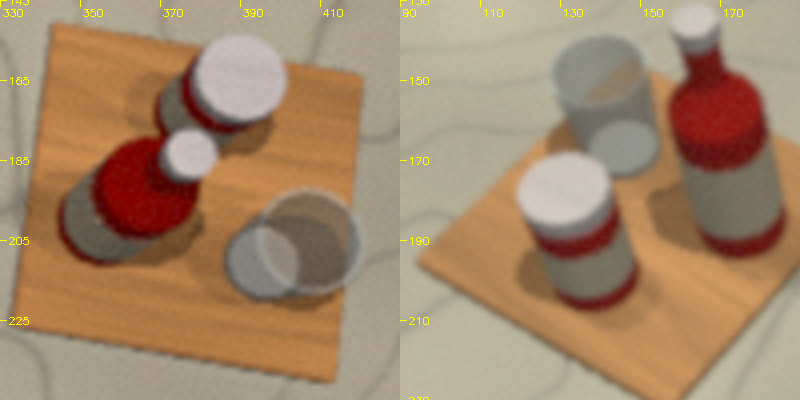

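```bash
cat > model.py <<'E'
from h import *
def carton(p,pts):
    c,s=np.cos(p[2]),np.sin(p[2]); P=np.atleast_2d(pts)
    return np.c_[p[0]+c*P[:,0]-s*P[:,1],p[1]+s*P[:,0]+c*P[:,1],P[:,2]]
def short(a,L=.095,x=0): return [x,-.1+L*np.cos(a),.13+L*np.sin(a)]
def long(a,L=.13,x=0): return [x,.1-L*np.cos(a),.135+L*np.sin(a)]
E
python3 - <<'E'
from model import *
from scipy.optimize import least_squares
W=.079
obs=[('top0','L',-1,0,205,205.5),('top0','L',1,0,225,152),('top0','L',1,1,245.5,145),('top0','L',-1,1,222,205.5),
('top0','S',1,1,269.3,162),('top0','S',-1,1,246.3,219.5),('top0','S',1,0,296.3,177),('top0','S',-1,0,275,236),
('scene0','S',1,0,225.3,192),('scene0','S',1,1,249.5,196),('scene0','S',-1,0,262,158.3),('scene0','S',-1,1,288.3,161.8),
('scene0','L',1,0,284.5,236.3),('scene0','L',-1,0,322,200.8),('scene0','L',1,1,268.3,193.8),('scene0','L',-1,1,310.8,156.3)]
def res(p):
    r=[]
    for t,f,sx,e,u,v in obs:
        pt=short(p[3],.095*e,sx*W) if f=='S' else long(p[4],.13*e,sx*W)
        r.append(proj(t,carton(p,pt))[0]-[u,v])
    return np.ravel(r)
s=least_squares(res,[.5,.05,-.35,.5,1.2],loss='soft_l1');print(s.x.round(4));print(res(s.x).reshape(-1,2).round(1).tolist())
json.dump(list(s.x),open('fit.json','w'))
print('hinges',carton(s.x,[[0,-.1,.13],[0,.1,.135],[0,.0485,0]]))
# independent check: triangulated corners
print('S hinge+x',tri(('top0',296.3,177),('scene0',225.3,192))[0],'S edge +x',tri(('top0',269.3,162),('scene0',249.5,196))[0])
print('L hinge+x',tri(('top0',225,152),('scene0',284.5,236.3))[0],'L edge+x',tri(('top0',245.5,145),('scene0',268.3,193.8))[0])
for n,a,b in [('jar',(390,164.5),(131,177.5)),('bottle',(377.5,183.3),(163.8,135.5)),('tumb',(408,205),(140,148.8))]:
    X,e=tri(('top0',*a),('scene0',*b));print(n,X.round(4),np.round(e,1).tolist())
E
```

```text
[ 0.5061  0.0543 -0.3728  0.576   1.0986]
[[-0.4, 0.2], [1.7, 0.0], [0.3, -0.2], [-0.6, 0.1], [-0.4, -0.1], [0.6, -0.4], [-0.2, 0.6], [1.1, -3.4], [0.3, 0.1], [-1.6, 1.5], [3.6, -0.1], [0.9, -0.8], [-0.1, -0.2], [1.7, -3.9], [-0.7, 0.9], [0.0, -0.7]]
hinges [[ 0.46966272 -0.03880268  0.13      ]
 [ 0.54251043  0.14745845  0.135     ]
 [ 0.52375215  0.09949621  0.        ]]
S hinge+x [ 0.54433488 -0.06795233  0.13163638] S edge +x [0.57001446 0.00777086 0.18622016]
L hinge+x [0.61653061 0.12112789 0.13557224] L edge+x [0.59314014 0.06443178 0.25300165]
jar [ 0.581  -0.3303  0.1145] [[0.2, -0.1], [0.2, 0.1]]
bottle [ 0.5004 -0.252   0.2291] [[0.1, -0.0], [0.1, 0.0]]
tumb [ 0.4692 -0.3731  0.0981] [[-0.6, 0.2], [-0.5, -0.2]]
```

Fit residuals are mostly under 2 px, and the heights agree (hinges at 0.131/0.136, jar top at 0.1145, nominal 0.12). I'll open both flaps with closed fingers, long one first.

```bash
cat >> model.py <<'E'
P=json.load(open('fit.json'))
def W_(x,y,tipz): # world TCP for a tip at carton-local x,y and height
    w=carton(P,[x,y,tipz+.022])[0]; return list(w)
ROT=[np.pi,0,P[2]+np.pi/2]
def go(x,y,tipz,feed=.25): manip.line_to(W_(x,y,tipz),feed=feed)
def st(tag=''):
    o=manip.observe(); print(tag,round(o['time'],2),np.round(o['tcp_pos'],4),np.round(o['force'],1),round(o['grip_width'],4)); return o
E
python3 - <<'E'
from model import *
for z in [('top0',390,164.5),('scene0',131,177.5)]: print('jar@.12',atz(*z,.12))
manip.close(10)
manip.move_pose(W_(0,0,.31),ROT); st('above')
go(0,0,.20)
go(0,.085,.20); st('upright')
go(0,.115,.195,.2);go(0,.128,.182,.2);st('long back')
go(0,.10,.21,.3);go(0,.005,.19,.3);go(0,.005,.155)
go(0,-.05,.165);go(0,-.088,.18); st('short upright')
go(0,-.105,.178,.2);go(0,-.122,.168,.2);st('short back')
go(0,-.09,.2,.3);go(0,0,.32,.3)
st('end')
q=manip.observe()['q']
a=snap('scene','scene1');b=snap('top','top1')
A=cv2.resize(a['image'][130:290,190:350],(400,400),interpolation=2);B=cv2.resize(b['image'][110:270,170:330],(400,400),interpolation=2)
cv2.imwrite('pics/d1.png',cv2.convertScaleAbs(np.hstack([A,B]),alpha=1.3))
E
```

```text
jar@.12 [ 0.57911799 -0.32750895  0.12      ]
jar@.12 [ 0.58423952 -0.32762562  0.12      ]
above 3.62 [0.506  0.0551 0.3319] [-0.3 -0.2 -0.3] 0.0006
upright 4.71 [0.5377 0.1337 0.2232] [-0.4 -0.9 -0.2] 0.0007
long back 5.26 [0.5518 0.1726 0.2036] [ 0.4  0.  -0.4] 0.0004
short upright 7.0 [ 0.4741 -0.0277  0.2021] [ 1.2 -0.3 -0.9] 0.0004
short back 7.5 [ 0.4611 -0.0589  0.1894] [-0.4 -0.8 -0.2] 0.0006
end 8.45 [0.5049 0.0538 0.3403] [-1.2  0.1 -0.4] 0.0007
```

View pics/d1.png

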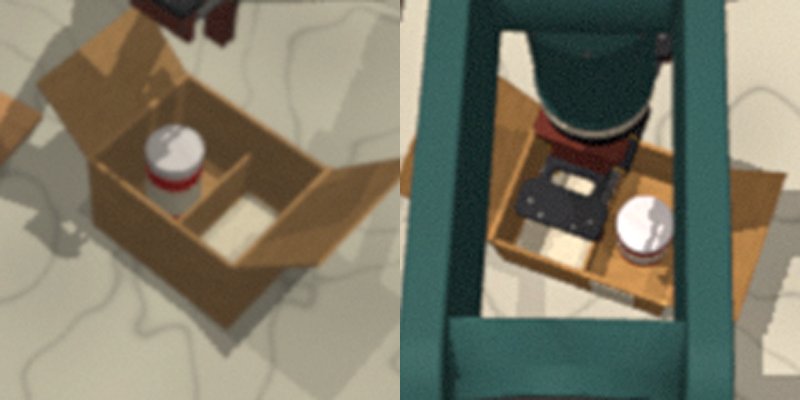

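Both flaps are folded back, and the pad shows in the +y compartment at (245,225) in the left half. Next I go above the jar and check it with the wrist camera.

Run:
```python
from model import *
manip.release()
RJ=[np.pi,0,np.deg2rad(145)]
manip.move_pose([.581,-.3285,.33],RJ); st('hover')
f=snap('wrist','w1'); print(f['position'],f['attitude'])
im=f['image'].copy(); print(proj('w1',[[.581,-.3285,.12],[.5,-.252,.232],[.469,-.373,.107]]).round(0))
cv2.imwrite('pics/w1v.png',cv2.resize(cv2.convertScaleAbs(im,alpha=1.3),(768,576)))
```

```text
hover 11.61 [ 0.5812 -0.3278  0.3301] [ 0.4 -0.8  0.5] 0.0878
[ 0.51330242 -0.27990415  0.46869266] [-0.30542892 -0.00124304  0.95952393]
[[256. 171.]
 [281.  41.]
 [157. 104.]]
```

View pics/w1v.png

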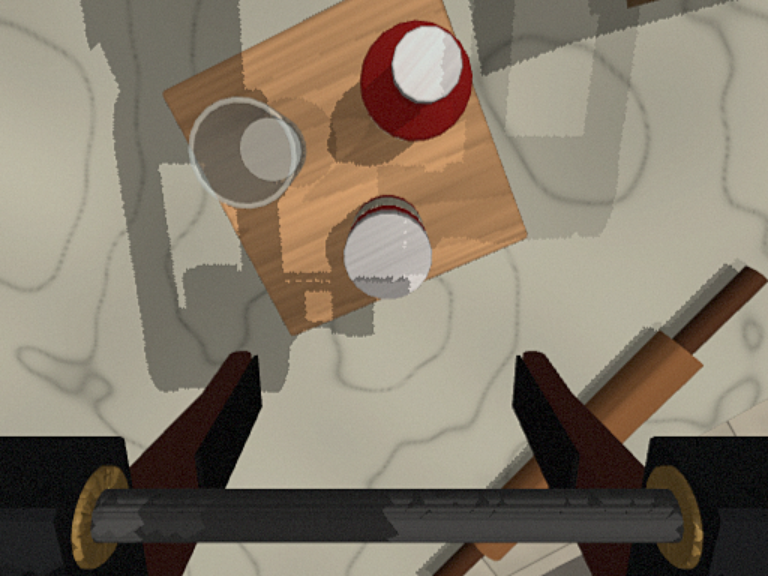

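The wrist view shows the cap centre at (388,254), against a prediction of (384,256). The fingers will straddle it, with bottle and tumbler well clear. I'll refine and grasp.

Run:
```python
from model import *
X,e=tri(('w1',258.7,169.3),('top0',390,164.5),('scene0',131,177.5));J=atz('w1',258.7,169.3,.12);print(X,np.round(e,1).tolist(),J)
xy=(X[:2]+J[:2])/2
manip.line_to([*xy,.2],feed=.2); manip.line_to([*xy,.103],feed=.12); st('down')
manip.close(25); st('grip')
manip.line_to([*xy,.16],feed=.15); st('lift')
manip.line_to([*xy,.33],feed=.3)
manip.dwell(.2);st('held')
manip.move_pose(W_(0,.0485,.318),ROT); manip.dwell(.2);st('over')
snap('wrist','w2');b=snap('scene','scene2')
a=pickle.load(open('pics/w2.pkl','rb'))['image']
B=cv2.resize(b['image'][90:282,180:372],(384,384),interpolation=2);A=cv2.resize(a,(416,312))
A=np.vstack([A,np.zeros((72,416,3),np.uint8)])
cv2.imwrite('pics/e1.png',cv2.convertScaleAbs(np.hstack([B,A]),alpha=1.3))
```

```text
[ 0.58149545 -0.32817171  0.11658433] [[-1.9, 0.8], [-0.3, -0.5], [0.6, -0.0]] [ 0.58123403 -0.32564559  0.12      ]
down 13.42 [ 0.582  -0.3273  0.1039] [-0.9  0.1  0.1] 0.0878
grip 13.94 [ 0.5815 -0.3271  0.1034] [-1.3  0.6  3. ] 0.0616
lift 14.47 [ 0.5809 -0.3266  0.1594] [ 0.2 -0.1 -3.7] 0.0617
held 15.39 [ 0.5803 -0.3262  0.3269] [-0.2  0.2 -3.6] 0.062
over 17.34 [0.524  0.099  0.3399] [-0.6 -0.4 -4.2] 0.0616
```

View pics/e1.png

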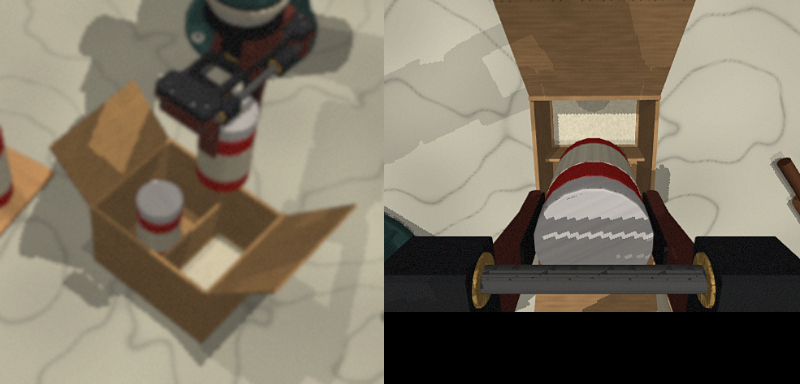

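Jar is held upright over the pad compartment. I'll check the carton fit against this wrist view, then lower until contact.

Run:
```python
from model import *
print('hinge proj',proj('w2',carton(P,[[-.079,.1,.135],[.079,.1,.135]])).round(1),'seen 180,119 / 340,119')
x,y=W_(0,.0485,0)[:2]
manip.line_to([x,y,.22],feed=.2); manip.line_to([x,y,.112],feed=.1); o=st('near')
f0=o['force'][2]
z=.112
while z>.095:
    z-=.002; manip.line_to([x,y,z],feed=.04); o=manip.observe()
    if o['force'][2]>f0+2.5: break
st('contact %.3f'%z)
manip.dwell(.1); manip.release(); manip.dwell(.2); st('open')
manip.line_to([x,y,.2],feed=.12)
manip.line_to([x,y,.33],feed=.25); st('up')
f=snap('wrist','w3');b=snap('scene','scene3')
B=cv2.resize(b['image'][90:282,180:372],(384,384),interpolation=2);A=cv2.resize(f['image'],(416,312))
A=np.vstack([A,np.zeros((72,416,3),np.uint8)])
cv2.imwrite('pics/f1.png',cv2.convertScaleAbs(np.hstack([B,A]),alpha=1.3))
print('jar top expected w3',proj('w3',carton(P,[0,.0485,.117])))
```

```text
hinge proj [[175.9 120.5]
 [337.9 120.3]] seen 180,119 / 340,119
near 19.43 [0.5244 0.0995 0.1126] [ 0.2 -0.3 -4.3] 0.0617
contact 0.100 20.93 [0.5239 0.0996 0.1003] [-0.2 -0.   0.7] 0.0613
open 21.83 [0.5237 0.0995 0.1   ] [-0.4  0.9  0.2] 0.0875
up 23.48 [0.523  0.0994 0.3285] [ 0.1 -0.3 -0.5] 0.0874
jar top expected w3 [[258.53493971 170.28469178]]
```

View pics/f1.png

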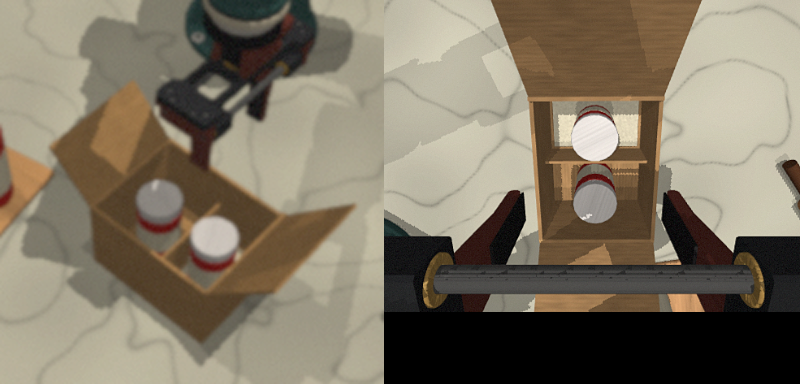

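The jar stands at the expected place (cap at (595,138), i.e. native (260,170), expected (258.5,170.3)). Closing the short flap now, from outside.

```bash
cat > shut.py <<'E'
from model import *
def shut(sgn,zh,r,ystart,zpush,a1=0.0):
    # sgn -1: short (hinge y=-.1), +1: long
    h=lambda a,rr:(sgn*(.1-rr*np.cos(a)+.004*np.sin(a)+.01), zh+rr*np.sin(a)+.004*np.cos(a))
    go(0,sgn*ystart,.31,.35); go(0,sgn*ystart,zpush,.25)
    go(0,sgn*.118,zpush,.15); st('upright')
    y,z=h(1.5,r); go(0,y,z,.15)
    for a in np.linspace(1.5,a1,9)[1:]:
        y,z=h(a,r); go(0,y,z,.15)
        if a<.3: st('a=%.2f'%a)
    for k in range(4):
        if manip.observe()['force'][2]>4: break
        z-=.0015; go(0,y,z,.05)
    st('pressed z %.4f'%z)
    go(0,y,.25,.25); go(0,y,.34,.3)
E
python3 - <<'E'
from shut import *
manip.close(10)
shut(-1,.13,.075,.215,.16); st('end')
f=snap('wrist','w4');b=snap('scene','scene4')
B=cv2.resize(b['image'][90:282,180:372],(384,384),interpolation=2);A=cv2.resize(f['image'],(416,312))
A=np.vstack([A,np.zeros((72,416,3),np.uint8)])
cv2.imwrite('pics/g1.png',cv2.convertScaleAbs(np.hstack([B,A]),alpha=1.3))
E
```

```text
upright 27.38 [ 0.4632 -0.0558  0.1824] [ 0.4 -0.2  0.1] 0.0004
a=0.19 29.58 [0.492  0.0197 0.1698] [-0.5 -0.4  0.3] 0.0005
a=0.00 29.83 [0.4937 0.0215 0.1564] [-0.9  0.9 -0.1] 0.0008
pressed z 0.1325 30.08 [0.4936 0.0216 0.156 ] [-2.7  0.2 12.7] 0.0006
end 31.15 [0.4929 0.0218 0.3607] [ 0.1 -0.4 -1.1] 0.0003
```

View pics/g1.png

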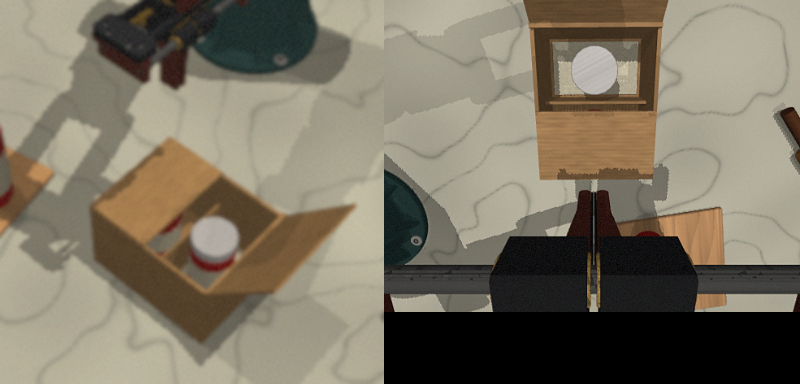

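Short flap is flat: firm contact at its nominal height, and the picture shows it covering the packed jar. Now the long flap.

Run:
```python
from shut import *
shut(1,.135,.105,.24,.19); st('end')
manip.move_pose([.30,.40,.36],ROT); st('clear')
f=snap('scene','scene5');b=snap('top','top5')
B=cv2.resize(f['image'][90:282,80:336],(400,300),interpolation=2);A=cv2.resize(b['image'][100:292,175:431],(400,300),interpolation=2)
cv2.imwrite('pics/h1.png',cv2.convertScaleAbs(np.hstack([B,A]),alpha=1.3))
for n,p in (('S hinge',[.079,-.1,.134]),('L hinge',[.079,.1,.139]),('L edge+',[.079,-.03,.139]),('L edge-',[-.079,-.03,.139])):
    w=carton(P,p); print(n,(proj('scene5',w)[0]-[80,90])*400/256,(proj('top5',w)[0]-[175,100])*400/256+[400,0])
```

```text
upright 33.79 [0.5495 0.1646 0.2122] [ 0.2  0.  -0.5] 0.0003
a=0.19 36.27 [0.5086 0.0617 0.1807] [-0.2  0.4  0.9] 0.0005
a=0.00 36.55 [0.5087 0.0592 0.1618] [-0.1 -1.1  0. ] 0.0005
pressed z 0.1375 36.8 [0.5085 0.0592 0.161 ] [-1.8  0.   9.8] 0.0006
end 37.85 [0.5075 0.059  0.3608] [-0.2  0.6 -0.2] 0.0005
clear 39.33 [0.3006 0.3994 0.3596] [-0.  -0.6 -0.1] -0.0
S hinge [227.37731412 158.09751772] [589.43153079 120.59734581]
L hinge [319.59669616 226.90904273] [480.5365816   80.57329335]
L edge+ [258.06703076 179.88685458] [551.1660377  105.97650459]
L edge- [320.63991402 124.10433797] [518.52267706 191.83734419]
```

View pics/h1.png

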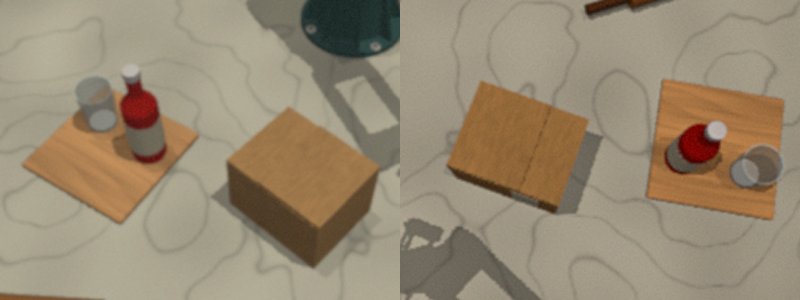

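The carton is closed flat, with the long flap's edge at about (550,106)-(520,190) as predicted. Bottle and tumbler haven't moved, and the arm is clear, so I'm handing in.

```bash
python3 -c "
from workcell import manip
manip.finish_job(); print(manip.observe()['time'])"
```

```text
the job is handed in; nothing more can be done
the job is handed in; nothing more can be done
```

The jar is packed and the carton is closed; I handed the job in just after 39 s on the robot's clock, against the 72 s limit. No verdict came back.

**What I did:** I swung both flaps back and gripped the jar (62 mm between the fingers). I lowered it onto the pad until the wrist force showed contact, at the expected height, and let go. Then I folded the short flap flat and the long flap over it.

**Last checks:**
- **Jar:** after release its cap was within about 2 px of the expected spot in the wrist image. I did not check it again once the flaps covered it.
- **Flaps:** both met firm resistance when pressed at their nominal flat height (13 N and 10 N). The last pictures match the predicted closed outline.
- **Bottle and tumbler:** they look unmoved, judged by eye.
- **Packed jar:** it was standing in place the last time it was visible, just before the short flap closed.
- **Tub:** it was outside the last picture, but no planned move went near it.

**Disagreement:** the jar's top measured 0.1145–0.117 m high, against 0.12 m from the given sizes. That was small enough not to affect the grasp.

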